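# Unscrew the ink jar in its holder

## Task

Stand the square porcelain ink jar from the tray, cap still tight, fully down in the square well of the wooden holder, then unscrew its cap anticlockwise there and stop turning when the threads let go. Finish still holding the cap level, straight above the jar's mouth and a centimetre or two clear of the rubber plug, with the jar left standing in the well. The porcelain and cap are delicate, so never squeeze harder than about 60 N, and leave everything else where it is.

Things in the scene. Friction and masses are not known exactly. Their poses are not given: they have to be found in the camera images.
- jar: White porcelain jar, square body 60 x 60 mm (edges rounded 5 mm) and 60 mm high, loose, 0.26 to 0.42 kg, standing in the tray; the tray's other jar is round. Origin: centre of its underside; z up its axis, x and y square to its sides. With its cap on it is 92 mm high. It may be carried by its tight cap.
- mouth (a point): Centre of the jar's mouth, 79 mm above its underside, at the top of a round neck of 40 mm diameter that rises from the square shoulder. The neck has three short right-hand threads. A black rubber seal with two ridges lies in the mouth, with a sprung rubber plug in its middle that stands 7 mm above the mouth under the tight cap, 10 mm once the cap is off.
- cap: Round black ribbed screw cap, 58 mm diameter (59 over the ribs), 29 mm high, 0.05 kg, tight on the jar. Origin: centre of its lower rim, z up. Tight, the origin is 63 mm above the jar's underside, 3 mm above the square shoulder (fingertips fit down to there), and its x axis lies along the jar's x axis. The plug presses it up with about 18 N.
- cap_mark (a point): Point (unmarked) on the cap's wall, 29 mm out along its x axis, 14 mm above its rim. How it turns: it sticks on the seal and needs about 0.5 N m until it has turned some 40 degrees, then goes slack; anticlockwise from above it rises 3 mm and its lugs leave the threads about 50 degrees on, relative to the jar; it lifts straight off between about 55 and 90 degrees. Not past 110 degrees.
- holder: Fixed wooden block, 97 x 97 mm and 34 mm high, screwed to the table, with an open square well 65 x 65 mm and 24 mm deep in its top, walls 16 mm thick. Origin: centre of its underside; x and y square to its sides. The jar fits any of four ways round; in the well it can still turn about 5 to 8 degrees either way before the walls stop it.
- well (a point): Centre of the floor of the holder's well, 10 mm above the table; z up. The jar's origin comes here when it is fully seated.
- tray: Fixed dark wooden tray, 220 x 280 mm, walls 24 mm high and 8 mm thick, floor 8 mm thick (the jar's underside starts 8 mm above the table); origin: centre of its underside. The jar stands near one of its two short ends.
- round_jar: Bystander: closed round white jar with a black cap, 66 mm diameter, 78 mm high, near the tray's other short end. Origin: centre of the underside.
- seal_a: Bystander: stone seal, 22 mm square, 49 mm high, in the tray. Origin: centre of the underside.
- seal_b: Bystander: another such stone seal in the tray. Origin: centre of the underside.
- paste_box: Bystander: low round porcelain box, 64 mm diameter, 34 mm high, beside the holder. Origin: centre of the underside.
- rub_brush: Bystander: wooden brush with black bristles, 200 mm long, 30 mm high, between tray and holder. Origin: centre of the underside.
There are look-alikes about, which are no part of the job. What is shaped like the jar but pink is not meant. Leave any red look-alike of the cap alone.

How it is judged:
On the way, in this order (a step that is already met when the one before it is completed fails the run):
1. the jar stands fully down in the well with its cap still tight (horizontal distance between jar and well below 0.008 m and z of jar in the frame of well below 0.004 m and angle between jar's own z axis and vertical below 0.08 rad and x of cap_mark in the frame of jar above 0.0262829 m and z of cap in the frame of jar below 0.066 m), for 0.2 s.
2. the cap is turned anticlockwise until its threads let go (45 degrees or more relative to the jar), with the jar in the well (horizontal distance between jar and well below 0.008 m and z of jar in the frame of well below 0.004 m and angle between jar's own z axis and vertical below 0.08 rad and x of cap_mark in the frame of jar below 0.0205061 m and y of cap_mark in the frame of jar above 0.01 m), for 0.1 s.
At the end, for the whole second after the job is handed in: Jar upright (0.08 rad) in the well, within 8 mm of its centre and 4 mm of its floor, not touched by the arm. The fingers hold the cap still, tilt under 0.15 rad, within 15 mm of the jar's axis, lower rim 91 to 130 mm above the jar's underside (2 to 41 mm clear of the plug), off the jar (horizontal distance between jar and well below 0.008 m and z of jar in the frame of well below 0.004 m and angle between jar's own z axis and vertical below 0.08 rad and z of cap in the frame of jar between 0.091 and 0.13 m and horizontal distance between cap and jar below 0.015 m and angle between cap's own z axis and vertical below 0.15 rad and contact force between the fingers and cap above 2 N and contact force between each of cap, the arm and jar below 0.1 N and linear speed of each of cap, jar below 0.03 m/s); the arm keeps its last pose, push and grip.
It fails at once if the jar or cap squeezed too hard (over about 60 N a finger, 150 N contact force in all) (contact force between the fingers and cap above 150 N or contact force between the fingers and jar above 150 N).
It fails at once if the cap turned more than 30 degrees while the jar is not standing in the well (x of cap_mark in the frame of jar below 0.0251147 m and (horizontal distance between jar and well above 0.015 m or z of jar in the frame of well above 0.012 m)).
It fails at once if the cap turned more than 110 degrees: the turning did not stop when the threads let go (x of cap_mark in the frame of jar below -0.00991858 m).
It fails at once if a bystander moved more than 25 mm (distance of any of round_jar, seal_a, seal_b, paste_box, rub_brush from where it was at the start of the episode above 0.025 m).
It also fails if it takes over 48 s, if anything falls off the work surface, if the arm or the gripper's body presses on something with over 40 N, if the wrist force passes 120 N, or if a joint passes its speed limit or range.

## Robot

A 6-joint arm with a two-finger parallel gripper is mounted at the origin on the work surface. World frame = base frame: x ahead of the robot, y to its left, z up, the work surface at z = 0. Lengths are in m, angles in rad, forces in N, time in s.
With the tool pointing down it reaches from about 0.425 to 0.95 m from the base axis. Payload 3.5 kg.
Tool frame: the origin (TCP) lies between the finger pads; the fingertips stand 22 mm ahead of it and the grasp point (between the pads) lies 3 mm ahead of it (ctrl.nose_length is the z of the fingertips in the tool frame, in m); z points along the fingers, y is the line along which they close (so a half turn about z gives the same grasp; the last joint's range is limited). The gripper opens to 85 mm and grips with 20 to 120 N. Pads are 22 mm wide; open, the fingers measure 114 mm over their backs; the gripper's body (76 mm by 85 mm) begins 54 mm behind the grasp point. The pads swing forward as they close: fully open they stand 13 mm farther back than shut.
Start: joints at [0.997, 0.286, 1.577, -0, 1.279, -0.15], TCP at [0.278, 0.615, 0.253] pointing down, gripper open.
Joint ranges: [-2.77, 2.77], [-0.9, 2.22], [0.21, 2.48], [-1.53, 4.67], [0.24, 2.81], [-2.84, 2.84]. Speed limits (rad/s): [2.79, 2.79, 3.14, 3.14, 3.14, 3.14].

## Interface

Orientations are given as a unit quaternion [x, y, z, w].
In Python, from plant import ctrl gives the robot as it stands. The module is installed in compiled form; this text tells all that it offers.
- The arm moves only by the tool send_rows, never from a script. Its argument "rows" is text: rows parted by semicolons, each of 7 numbers parted by spaces: the turn, a rotation vector about the tool's x, y, z in degrees, then the shift along the tool's x, y, z in mm, then the opening, from -1 (shut) to 1 (fully open). A call has 1 to 8 rows; each row is the pose to reach, as a shift and turn from the pose commanded when the call began, along the tool's axes at that moment; what a row does not reach only later rows make up. A row lasts 1/8 s, in which the tool goes at most 62.5 mm and 10.7 degrees, less where a joint would pass 70% of its speed; a pose out of reach is approached as far as the arm can. A call with a gripper value outside its range is refused whole. The fingers move at their own pace and stop on an object; "grip_force" is the grip in N (left out, the last holds). Time passes only in rows, so rows that repeat a pose let the fingers close. It gives the time, the measured TCP pose, the force, the opening and the grip force at its end, in the units of the state.
- ctrl.get_state(): the state, without advancing time (a new reading comes with each control period).
- ctrl.read_camera(name): name is "scene" or "top" or "wrist"; returns a dict with "color" (420x560x3 uint8, red, green, blue), "fx", "fy", "cx", "cy" (pixels), "extrinsics" (4x4, takes a point from world to camera coordinates). Camera axes: x right, y down, z forward; pixel columns grow to the right and rows downward; lengths in m; the calibration is good to about 2 mm. The wrist camera is an equidistant fisheye: a pixel r from the principal point sees the ray r / f radians off the axis. A picture is of the moment at which its call begins. There is no depth.
- ctrl.sign_off(): hands the job in; it is judged then, once.
Trained networks look in a picture, given as the dict that the camera call returned (one of the last four; its "shot" number tells which), for a name from the list of things; names that differ only in an ending like _2 or _b are one class to them, and where a whole thing is asked for, a point or a joint stands for the part that bears it (a point fixed in the world has none). Each returns a list of dicts, best first, with "p" (0 to 1); they miss things now and then, are a little off and sometimes report something else, mostly with a low value. They report only what shows in the picture. A call takes as long as a camera call. They do not tell look-alikes from the thing itself.
- ctrl.look_for(picture, target): "position" ([x, y, z] in m, in the coordinates of the camera as it stood for that picture, good to about 4 mm: the middle of the surface that is visible of it).
The state is a dict: "time": time; "qpos": joint angles; "dq": joint speeds; "joint_efforts": joint torques, N m; "eef_pos": TCP position; "tcp_rot": TCP orientation; "contact_force": force on the tool from outside, world axes, zero at the start; "wrist_torque": the same for the moment, N m; "opening": opening from 0.0 (shut) to 1.0 (fully open); "finger_force": force on a finger pad.
Only numpy, scipy, OpenCV 4.12 (cv2) and the standard library are available. Lean on these libraries where they do the work, as an engineer would, in place of code of your own. Each camera call takes 0.05 s, during which the arm holds its last target. There are 200 camera calls.

## Working session

There is one attempt and no reset: what is moved stays moved. The work goes in short steps, Python scripts to look and compute and a tool call to move; the robot and the scene stay as the last step left them, time stands still between calls to the robot, and variables do not carry over. Pictures are saved under pics/ and viewed, at most 11 in all, crops included, and the job is handed in when it is done.

Besides the shell and the picture viewer there is one more tool, called after "Emit:" as name(argument=value, ...) on one line, values as JSON. send_rows: Moves the arm, as the interface text tells. Its arguments: {"type":"object","properties":{"rows":{"type":"string"},"grip_force":{"type":"number"}},"required":["rows"]}

```bash
mkdir -p pics
cat > h.py <<'E'
import numpy as np, cv2
from plant import ctrl
from scipy.spatial.transform import Rotation as R
def shot(n,name=None):
    p=ctrl.read_camera(n)
    if name: cv2.imwrite('pics/'+name,p['color'][:,:,::-1])
    return p
def world(p,c): return (np.linalg.inv(p['extrinsics'])@np.r_[c,1])[:3]
def pix(p,w):
    c=(p['extrinsics']@np.r_[w,1])[:3]; return np.array([p['fx']*c[0]/c[2]+p['cx'],p['fy']*c[1]/c[2]+p['cy']])
def onz(p,u,v,z):
    E=np.linalg.inv(p['extrinsics']); d=E[:3,:3]@[(u-p['cx'])/p['fx'],(v-p['cy'])/p['fy'],1]; o=E[:3,3]
    return o+d*(z-o[2])/d[2]
E
python3 - <<'E'
from h import *
s=ctrl.get_state(); print(s)
for n in('top','scene'):
    p=shot(n,n+'0.png'); print(n,p['fx'],np.linalg.inv(p['extrinsics']).round(3).tolist())
    for t in('jar','cap','holder','tray','round_jar','paste_box'):
        for d in ctrl.look_for(p,t)[:3]:
            w=world(p,d['position']); print(t,round(d['p'],2),w.round(3),pix(p,w).round())
E
```

```text
{'time': 0.0, 'qpos': array([ 9.96946005e-01,  2.87206047e-01,  1.57817352e+00, -1.03262381e-05,
        1.27861335e+00, -1.49998316e-01]), 'dq': array([ 1.91717573e-03,  6.12899793e-04, -1.63761011e-03, -1.04508156e-03,
        1.99989119e-03, -5.98242854e-05]), 'joint_efforts': array([-4.68334365e-04, -4.05963707e+01, -2.92638195e+01, -1.25567335e-04,
        5.62864836e-03,  1.26621717e-05]), 'eef_pos': array([0.27725104, 0.61476618, 0.25192209]), 'tcp_rot': array([ 2.10341591e-01,  9.77627217e-01, -1.12413208e-03, -4.20313110e-04]), 'contact_force': array([-0.39238101,  0.24699095, -0.58016064]), 'wrist_torque': array([0.01454352, 0.00409094, 0.02151014]), 'finger_force': 0.0, 'opening': 0.9982127520844691}
top 478.15202848960683 [[0.002, -0.999, 0.043, 0.423], [-1.0, -0.001, 0.009, -0.088], [-0.009, -0.043, -0.999, 1.345], [0.0, 0.0, 0.0, 1.0]]
jar 0.7 [ 0.527 -0.132  0.089] [307. 190.]
jar 0.69 [ 0.428 -0.446  0.055] [424. 228.]
jar 0.42 [ 0.472 -0.253  0.065] [352. 211.]
cap 0.85 [ 0.325 -0.254  0.032] [351. 266.]
cap 0.64 [ 0.481 -0.277  0.104] [363. 207.]
cap 0.29 [ 0.533 -0.207  0.005] [333. 191.]
round_jar 0.84 [ 0.528 -0.127  0.086] [305. 190.]
round_jar 0.53 [ 0.484 -0.271  0.094] [361. 207.]
paste_box 0.87 [0.458 0.265 0.025] [163. 217.]
scene 488.73473030769196 [[-0.463, 0.752, -0.469, 0.966], [0.886, 0.397, -0.24, 0.192], [0.005, -0.527, -0.85, 0.971], [0.0, 0.0, 0.0, 1.0]]
jar 0.94 [ 0.504 -0.254  0.05 ] [201. 197.]
cap 0.96 [ 0.333 -0.247  0.033] [242. 150.]
cap 0.84 [ 0.491 -0.269  0.1  ] [195. 177.]
holder 0.7 [0.547 0.215 0.027] [386. 308.]
tray 0.69 [ 0.609 -0.215  0.048] [190. 240.]
tray 0.66 [ 0.556 -0.194  0.009] [214. 234.]
round_jar 0.63 [ 0.551 -0.196  0.008] [214. 232.]
round_jar 0.59 [ 0.546 -0.119  0.083] [242. 228.]
paste_box 0.79 [0.461 0.261 0.029] [422. 283.]
```

View pics/top0.png

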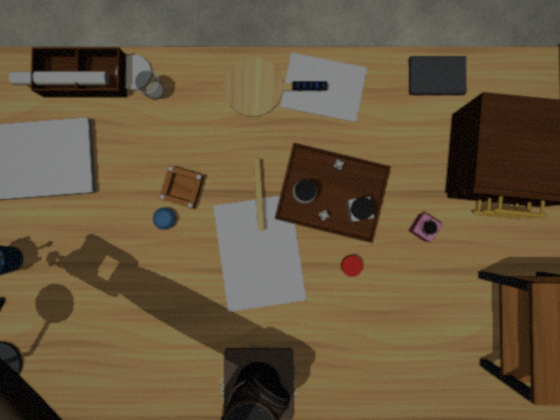

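View pics/scene0.png

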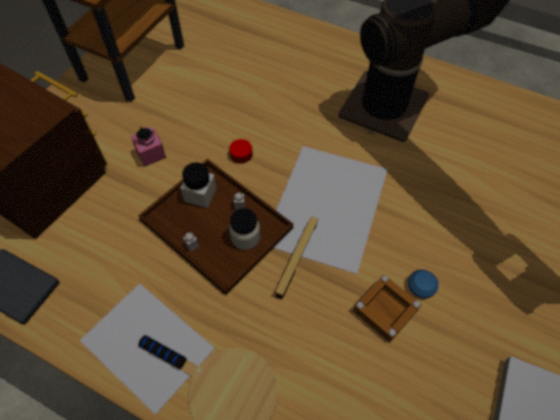

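The top view shows these candidates: square white jar with black cap (362,209), the one I want; round jar (305,190); pink square jar (428,228); red cap look-alike (352,265). The holder is at (183,187), with the blue paste box at (163,217). Next is one close crop of the jar and the holder.

Run:
```python
from h import *
p=shot('top'); im=p['color'][:,:,::-1]
a=cv2.resize(im[180:240,332:392],(399,399),interpolation=cv2.INTER_CUBIC)
b=cv2.resize(im[157:217,153:213],(399,399),interpolation=cv2.INTER_CUBIC)
m=np.hstack([a,b]); m=np.clip(m.astype(float)*1.8,0,255).astype(np.uint8); cv2.imwrite('pics/crop1.png',m)
g=im.astype(int)
w=((g.min(2)>95)&(np.ptp(g,axis=2)<40)).astype(np.uint8)
w[:,:340]=0;w[:,385:]=0;w[:190]=0;w[230:]=0
n,l,st,c=cv2.connectedComponentsWithStats(w); k=1+st[1:,4].argmax()
pts=np.argwhere(l==k)[:,::-1].astype(np.float32); print(st[k],cv2.minAreaRect(pts))
print(onz(p,362,209,.1),onz(p,183,187,.034))
```

```text
[352 215   6   6  20] ((353.4756164550781, 218.28045654296875), (6.4031243324279785, 3.279649019241333), 38.65980911254883)
[ 0.4775718  -0.27406225  0.1       ] [0.54044925 0.2081473  0.034     ]
```

View pics/crop1.png

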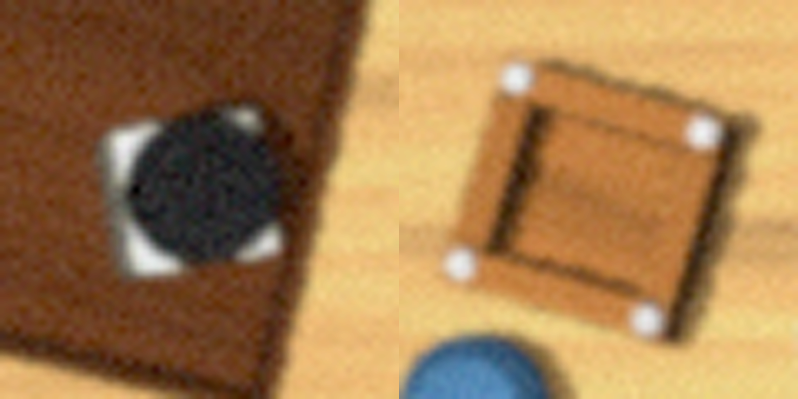

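The crop (6.65x) confirms the choice: white square body with a black cap. The cap centre is at about (362.8,207.8) and the jar's yaw is about +9.6° (mod 90). The holder's screws show its centre at about (180.4,186.8) and its yaw at about -16°. I'll hover over the holder first, which is on the way.

```bash
cat >> h.py <<'E'
def tool(yaw):  # tool pointing down, tool x at yaw (deg)
    a=np.radians(yaw)/2; return R.from_quat([np.cos(a),np.sin(a),0,0])
def row(pos,yaw,g=1):
    s=ctrl.get_state(); T=R.from_quat(s['tcp_rot'])
    print('row',np.degrees((T.inv()*tool(yaw)).as_rotvec()).round(1),(T.inv().apply(np.array(pos)-s['eef_pos'])*1000).round(1),'t',round(s['time'],2),'pos',s['eef_pos'].round(4),'yaw',round(float(np.degrees(np.arctan2(*T.apply([1,0,0])[1::-1]))),2),'tilt',round(float(np.degrees(np.arccos(-T.apply([0,0,1])[2]))),2),'open',round(s['opening'],3),'ff',round(float(s['finger_force']),1),'F',s['contact_force'].round(1))
E
python3 - <<'E'
from h import *
p=shot('wrist'); T=np.eye(4); s=ctrl.get_state(); T[:3,:3]=R.from_quat(s['tcp_rot']).as_matrix(); T[:3,3]=s['eef_pos']
print((np.linalg.inv(T)@np.linalg.inv(p['extrinsics'])).round(3), p['fx'],p['cx'],p['cy'])
t=shot('top')
print(onz(t,362.8,207.8,.1),onz(t,180.4,186.8,.034))
row([.542,.213,.28],74)
E
```

```text
[[ 0.    -0.958 -0.288  0.074]
 [ 1.    -0.     0.     0.   ]
 [-0.    -0.288  0.958 -0.121]
 [ 0.     0.     0.     1.   ]] 325.19226210127806 276.5974787864349 210.3544888600506
[ 0.48070008 -0.27615661  0.1       ] [0.54099485 0.21533056 0.034     ]
row [ 0.  -0.  81.7] [-406.5 -257.9  -26.7] t 0.85 pos [0.2775 0.6153 0.2533] yaw 155.72 tilt 0.0 open 1.002 ff 0.0 F [-0.9  0.6  0.3]
```

Emit:
send_rows(rows="0 0 10 -50 -32 -4 1; 0 0 20 -100 -64 -8 1; 0 0 30 -150 -97 -12 1; 0 0 40 -200 -129 -16 1; 0 0 50 -250 -160 -20 1; 0 0 60 -300 -193 -24 1; 0 0 70 -350 -225 -27 1; 0 0 80 -400 -254 -27 1")

```text
time: 1.85
eef_pos: [0.5387, 0.2175, 0.2811]
tcp_rot: [0.791, 0.611, 0.001, 0.0]
contact_force: [0.1, 0.4, -0.3]
opening: 1.0
finger_force: 0.0
```

Emit:
send_rows(rows="0 0 1.7 -6 -4 0 1; 0 0 1.7 -6 -4 0 1; 0 0 1.7 -6 -4 0 1; 0 0 1.7 -6 -4 0 1")

```text
time: 2.35
eef_pos: [0.5318, 0.2156, 0.2804]
tcp_rot: [0.798, 0.603, 0.0, -0.0]
contact_force: [-0.2, -0.2, 0.1]
opening: 1.001
finger_force: 0.0
```

```bash
cat >> h.py <<'E'
def fpix(p,w):
    c=(p['extrinsics']@np.c_[np.atleast_2d(w),np.ones(len(np.atleast_2d(w)))].T)[:3].T
    r=np.hypot(c[:,0],c[:,1]); th=np.arctan2(r,c[:,2]); return np.c_[p['cx']+p['fx']*th*c[:,0]/r,p['cy']+p['fy']*th*c[:,1]/r]
def fonz(p,u,v,z):
    E=np.linalg.inv(p['extrinsics']); x=(u-p['cx'])/p['fx']; y=(v-p['cy'])/p['fy']; th=np.hypot(x,y)
    d=E[:3,:3]@[np.sin(th)*x/th,np.sin(th)*y/th,np.cos(th)]; return E[:3,3]+d*(z-E[2,3])/d[2]
E
python3 - <<'E'
from h import *
p=shot('wrist','w1.png'); row([.542,.213,.28],74)
for t in('holder','well'):
  for d in ctrl.look_for(p,t)[:2]:
    w=world(p,d['position']); print(t,round(d['p'],2),w.round(3),fpix(p,w).round())
E
```

```text
row [ 0.  -0.   0.1] [ 0.4 10.4  0.4] t 2.4 pos [0.5319 0.2155 0.2804] yaw 74.14 tilt 0.01 open 1.0 ff 0.0 F [ 0.3 -0.3  0.7]
holder 0.86 [0.539 0.217 0.035] [[283. 177.]]
well 0.8 [0.539 0.217 0.032] [[283. 177.]]
```

View pics/w1.png

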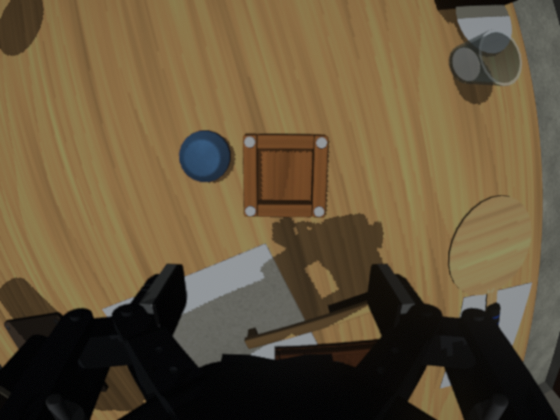

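The wrist view shows the holder with four screws at about (250,142), (321,143), (250,211) and (320,211), close to square with the tool. The paste box is at (205,155). I'll get screw centroids for the exact pose, and the move to the jar.

Run:
```python
from h import *
im=cv2.imread('pics/w1.png').astype(int); p=shot('wrist')
P=[]
for u,v in((250,142),(321,143),(320,211),(250,211)):
    w=im[v-9:v+10,u-9:u+10]; m=(w.min(2)-w.min(2).min()*0); m=(w[:,:,0]>130)*(w[:,:,0]); y,x=np.mgrid[-9:10,-9:10]
    c=(u+(m*x).sum()/m.sum(), v+(m*y).sum()/m.sum()); P.append(fonz(p,*c,.034)); print(np.round(c,1),m.astype(bool).sum(),P[-1].round(4))
P=np.array(P); print('c',P.mean(0).round(4)); 
for i in range(4):
    d=P[(i+1)%4]-P[i]; print(np.degrees(np.arctan2(d[1],d[0])).round(2),np.linalg.norm(d).round(4))
row([.481,-.274,.24],99.6)
```

```text
[249.  141.8] 65 [0.5137 0.2663 0.034 ]
[321.1 142.3] 65 [0.5921 0.2436 0.034 ]
[318.5 211.1] 56 [0.5691 0.1655 0.034 ]
[250.  210.6] 58 [0.4912 0.1884 0.034 ]
c [0.5415 0.216  0.034 ]
-16.13 0.0816
-106.39 0.0814
163.64 0.0812
73.86 0.0811
row [ -0.    0.  -25.5] [-484.3   85.    40.3] t 2.55 pos [0.5321 0.215  0.2803] yaw 74.08 tilt 0.0 open 1.001 ff 0.0 F [-0.2 -0.6 -0.7]
```

Emit:
send_rows(rows="0 0 -4 -60 11 5 1; 0 0 -7 -120 22 10 1; 0 0 -11 -180 33 15 1; 0 0 -14 -240 44 20 1; 0 0 -17 -300 55 25 1; 0 0 -21 -360 65 30 1; 0 0 -24 -420 75 35 1; 0 0 -25.5 -480 85 40 1")

```text
time: 3.55
eef_pos: [0.4816, -0.2723, 0.2405]
tcp_rot: [0.646, 0.764, 0.0, 0.0]
contact_force: [1.0, 0.2, -0.1]
opening: 1.004
finger_force: 0.0
```

Emit:
send_rows(rows="0 0 0 -4 0 0 1; 0 0 0 -4 0 0 1; 0 0 0 -4 0 0 1")

```text
time: 3.92
eef_pos: [0.4829, -0.273, 0.2404]
tcp_rot: [0.645, 0.764, 0.0, -0.0]
contact_force: [-0.5, 0.2, -0.5]
opening: 1.002
finger_force: 0.0
```

Run:
```python
from h import *
p=shot('wrist','w2.png'); row([.481,-.274,.24],99.6)
for t in('jar','cap'):
  for d in ctrl.look_for(p,t)[:3]:
    w=world(p,d['position']); print(t,round(d['p'],2),w.round(3),fpix(p,w).round())
```

```text
row [ 0. -0.  0.] [-0.8 -2.1  0.5] t 3.98 pos [ 0.483  -0.2729  0.2405] yaw 99.64 tilt 0.01 open 1.003 ff 0.0 F [0.4 0.2 0.2]
jar 0.93 [ 0.47  -0.245  0.064] [[268. 163.]]
jar 0.9 [ 0.435 -0.441  0.059] [[212. 327.]]
cap 0.76 [ 0.326 -0.254  0.029] [[137. 148.]]
cap 0.69 [ 0.477 -0.272  0.097] [[271. 202.]]
```

View pics/w2.png

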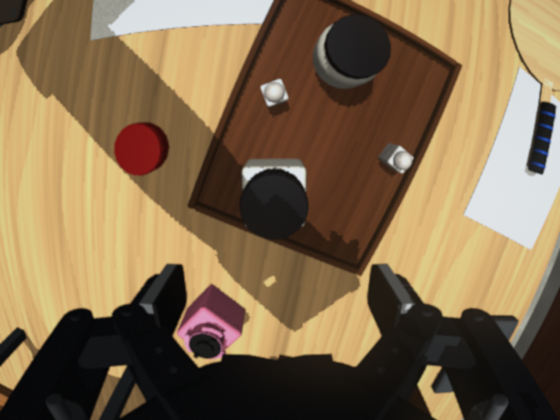

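The wrist view shows the wanted jar with its cap at about (275,203) and the white shoulder edge at y≈162, nearly level, so the jar is aligned with the tool. The pink jar is at (210,325) and the red cap at (140,148). I'll fit the cap outline with a cylinder model.

Run:
```python
from h import *
from scipy.optimize import minimize
p=shot('wrist'); im=p['color'].astype(int)
m=((im.max(2)<62)&(np.ptp(im,axis=2)<16)).astype(np.uint8); m[:,:225]=0;m[:,325:]=0;m[:155]=0;m[250:]=0
m=cv2.morphologyEx(cv2.morphologyEx(m,cv2.MORPH_OPEN,np.ones((5,5))),cv2.MORPH_CLOSE,np.ones((9,9)))
n,l,st,c=cv2.connectedComponentsWithStats(m); k=1+st[1:,4].argmax(); m=(l==k).astype(np.uint8); print(st[k],c[k].round(1))
a=np.linspace(0,2*np.pi,60)
def cost(q):
    pts=np.vstack([np.c_[q[0]+.0293*np.cos(a),q[1]+.0293*np.sin(a),0*a+z] for z in(.1,.071)])
    h=cv2.convexHull((fpix(p,pts)*16).round().astype(np.int32)); r=np.zeros_like(m); cv2.fillPoly(r,[h],1,shift=4,lineType=8); return int((r!=m).sum())
r=minimize(cost,[.479,-.274],method='Nelder-Mead',options=dict(initial_simplex=[[.475,-.27],[.485,-.27],[.48,-.28]])); print(r.x,r.fun)
# shoulder edge
w=((im.min(2)>110)).astype(np.uint8)
E=[]
for u in range(250,299,4):
    g=np.diff(cv2.GaussianBlur(p['color'][145:180,u-1:u+2].min(2).astype(np.float32),(3,3),0).mean(1)); E.append((u,145.5+g.argmax()))
print(E); f=np.polyfit(*np.array(E).T,1); A,B=[fonz(p,u,np.polyval(f,u),.068) for u in(250,298)]
print(A,B,np.degrees(np.arctan2(*(B-A)[1::-1])))
row([*r.x,.13],99.6)
```

```text
[ 240  170   68   69 3727] [273.4 204.2]
[ 0.48019072 -0.2751024 ] 315.0
[(250, np.float64(167.5)), (254, np.float64(166.5)), (258, np.float64(166.5)), (262, np.float64(166.5)), (266, np.float64(165.5)), (270, np.float64(165.5)), (274, np.float64(158.5)), (278, np.float64(157.5)), (282, np.float64(165.5)), (286, np.float64(166.5)), (290, np.float64(166.5)), (294, np.float64(166.5)), (298, np.float64(166.5))]
[ 0.45397211 -0.24918123  0.068     ] [ 0.49701004 -0.24104968  0.068     ] 10.699291191773098
row [0. 0. 0.] [ -1.3  -3.  110.6] t 4.12 pos [ 0.4829 -0.2733  0.2406] yaw 99.62 tilt 0.02 open 0.997 ff 0.0 F [-0.6  0.4  0.2]
```

Emit:
send_rows(rows="0 0 0 -1.5 -3 40 1; 0 0 0 -1.5 -3 80 1; 0 0 0 -1.5 -3 110 1; 0 0 0 -1.5 -3 130 1; 0 0 0 -1.5 -3 140 1; 0 0 0 -1.5 -3 146 1; 0 0 0 -1.5 -3 146 1; 0 0 0 -1.5 -3 146 1")

```text
time: 5.12
eef_pos: [0.4804, -0.2767, 0.0953]
tcp_rot: [0.646, 0.763, -0.0, 0.001]
contact_force: [-0.5, 0.1, -0.5]
opening: 1.001
finger_force: 0.0
```

Emit:
send_rows(rows="0 0 0 0 0 0 -0.2; 0 0 0 0 0 0 -0.2; 0 0 0 0 0 0 -0.4; 0 0 0 0 0 0 -0.4; 0 0 0 0 0 0 -0.4; 0 0 0 0 0 0 -0.4", grip_force=40)

```text
time: 5.88
eef_pos: [0.4805, -0.2766, 0.0952]
tcp_rot: [0.646, 0.763, 0.0, 0.001]
contact_force: [1.4, 1.0, 6.0]
opening: 0.669
finger_force: 42.7
```

Run:
```python
from h import *
row([.5415,.216,.2],74)
p=shot('wrist','w3.png')
```

```text
row [ 0.1  0.  25.5] [ 475.7  141.7 -105.1] t 5.88 pos [ 0.4805 -0.2766  0.0952] yaw 99.51 tilt 0.1 open 0.669 ff 42.7 F [1.4 1.  6. ]
```

View pics/w3.png

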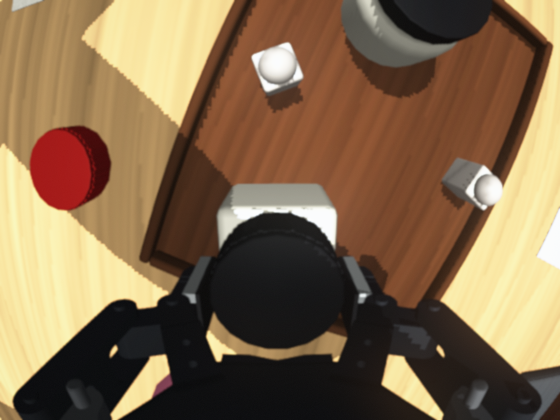

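The wrist view shows the cap gripped evenly between the pads at about (278,280). The jar's shoulder edge (232–325, y≈185) is level, so jar and tool are square to each other. Lifting and carrying.

Emit:
send_rows(rows="0 0 0 0 0 -8 -0.4; 0 0 0 0 0 -20 -0.4; 0 0 0 0 0 -40 -0.4; 0 0 0 0 0 -65 -0.4; 0 0 0 0 0 -90 -0.4; 0 0 0 0 0 -110 -0.4; 0 0 0 0 0 -110 -0.4; 0 0 0 0 0 -110 -0.4", grip_force=45)

```text
time: 6.92
eef_pos: [0.4791, -0.2758, 0.2031]
tcp_rot: [0.646, 0.763, -0.0, -0.001]
contact_force: [0.4, 0.2, -4.6]
opening: 0.668
finger_force: 48.8
```

Emit:
send_rows(rows="0 0 1 20 6 0 -0.4; 0 0 3 60 18 0 -0.4; 0 0 6 115 34 0 -0.4; 0 0 9 170 51 0 -0.4; 0 0 12 225 67 0 -0.4; 0 0 15 280 83 0 -0.4; 0 0 18 335 100 0 -0.4; 0 0 21 385 115 0 -0.4")

```text
time: 7.92
eef_pos: [0.5286, 0.1243, 0.2026]
tcp_rot: [0.775, 0.632, -0.001, -0.001]
contact_force: [1.8, 0.5, -3.8]
opening: 0.666
finger_force: 48.8
```

Emit:
send_rows(rows="0 0 2 45 10 0 -0.4; 0 0 4 70 15 0 -0.4; 0 0 4.5 83 17 0 -0.4; 0 0 4.5 83 17 0 -0.4; 0 0 4.5 83 17 0 -0.4; 0 0 4.5 83 17 0 -0.4")

```text
time: 8.68
eef_pos: [0.5626, 0.1993, 0.2042]
tcp_rot: [0.799, 0.601, -0.0, 0.0]
contact_force: [-0.7, -0.7, -3.8]
opening: 0.669
finger_force: 48.9
```

Run:
```python
from h import *
row([.5415,.216,.2],73.8)
p=shot('wrist','w4.png')
for t in('top','scene'):
    q=shot(t)
    for n in('jar','cap'):
        for d in ctrl.look_for(q,n)[:3]:
            w=world(q,d['position']); print(t,n,round(d['p'],2),w.round(3))
    if t=='scene':
        cv2.imwrite('pics/s4.png',q['color'][:,:,::-1])
```

```text
row [-0.   0.   0.2] [ 10.2 -24.9   4.2] t 8.68 pos [0.5626 0.1993 0.2042] yaw 73.95 tilt 0.03 open 0.669 ff 48.9 F [-0.7 -0.7 -3.8]
top jar 0.77 [ 0.431 -0.446  0.054]
top jar 0.48 [0.555 0.171 0.168]
top cap 0.7 [0.562 0.175 0.215]
top cap 0.64 [ 0.323 -0.255  0.03 ]
scene jar 0.67 [0.587 0.206 0.158]
scene jar 0.57 [ 0.44  -0.442  0.059]
scene cap 0.96 [ 0.333 -0.25   0.035]
scene cap 0.6 [0.581 0.216 0.209]
```

View pics/w4.png

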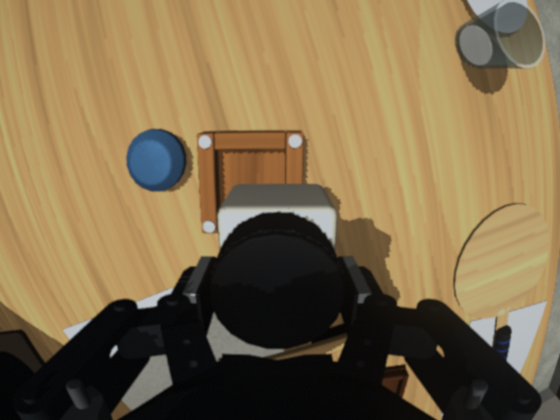

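The wrist view shows the jar still square in the grip, with shoulder corners at about (235,186) and (325,186). The holder's screws are at (205,141), (295,141) and (208,227). I'll measure jar against holder in this same image.

Run:
```python
from h import *
im=cv2.imread('pics/w4.png').astype(int); p=shot('wrist'); s=ctrl.get_state(); T=R.from_quat(s['tcp_rot']); o=s['eef_pos']
P=[]
for u,v in((205,141),(295,141),(208,227)):
    w=im[v-10:v+11,u-10:u+11]; m=(w[:,:,0]>130)*w[:,:,0]; y,x=np.mgrid[-10:11,-10:11]
    c=(u+(m*x).sum()/m.sum(), v+(m*y).sum()/m.sum()); P.append(fonz(p,*c,.034)); print(np.round(c,1),P[-1].round(4))
d=P[1]-P[0]; print('centre',((P[1]+P[2])/2).round(4),np.degrees(np.arctan2(d[1],d[0])),np.linalg.norm(d),np.linalg.norm(P[2]-P[0]))
col=im[150:260,272:284].mean((1,2)); print(col.round().astype(int).tolist())
for x0 in(-2,0,2,4):
    f=lambda x,y,z:fpix(p,o+T.apply(np.array([x,y,z])/1000))[0].round(1)
    print(x0,'rim',f(x0+29.3,0,24.2),'shoulder',f(x0+30,0,27.2),f(x0+30,0,32),'L,R',f(x0+25,-30,31),f(x0+25,30,31))
for r in(190,215): print(r,im[r,205:345:1].mean(1).round().astype(int).tolist())
```

```text
[204.2 141.4] [0.5134 0.2678 0.034 ]
[294.6 140.6] [0.5918 0.2451 0.034 ]
[209.  226.1] [0.4914 0.1897 0.034 ]
centre [0.5416 0.2174 0.034 ] -16.182472798620747 0.08165942417724721 0.08114497527793126
[60, 66, 81, 95, 102, 104, 104, 104, 104, 104, 103, 104, 104, 104, 103, 103, 103, 103, 103, 103, 103, 103, 103, 102, 103, 103, 103, 102, 102, 102, 102, 102, 100, 93, 84, 79, 79, 79, 79, 80, 81, 81, 81, 82, 82, 82, 83, 83, 83, 83, 84, 84, 84, 85, 88, 99, 119, 142, 163, 179, 180, 151, 92, 38, 18, 17, 17, 17, 17, 17, 17, 17, 16, 16, 16, 16, 16, 16, 16, 19, 21, 18, 16, 16, 19, 25, 28, 28, 28, 27, 27, 27, 26, 26, 26, 26, 26, 25, 25, 25, 25, 25, 25, 24, 24, 24, 24, 24, 23, 23]
-2 rim [278.1 215.6] shoulder [278.1 212.3] [278.  209.4] L,R [217.8 219.7] [338.1 219.6]
0 rim [278.1 211.5] shoulder [278.1 208.3] [278.  205.5] L,R [217.6 215.8] [338.4 215.8]
2 rim [278.1 207.4] shoulder [278.1 204.2] [278.  201.6] L,R [217.3 212. ] [338.6 211.9]
4 rim [278.1 203.3] shoulder [278.1 200.1] [278.  197.6] L,R [217.1 208.1] [338.8 208.1]
190 [100, 100, 101, 102, 104, 105, 104, 104, 96, 79, 52, 32, 25, 2
[... 479 characters left out ...]
 148, 149, 149, 149, 149, 149, 148, 146, 143]
215 [100, 99, 98, 99, 101, 103, 104, 104, 103, 96, 84, 79, 111, 156, 183, 192, 194, 195, 196, 197, 197, 197, 197, 197, 197, 197, 196, 197, 196, 196, 197, 197, 197, 196, 196, 196, 196, 196, 196, 196, 196, 196, 196, 196, 196, 194, 193, 193, 188, 172, 144, 114, 91, 65, 40, 26, 20, 17, 17, 17, 15, 17, 17, 15, 17, 16, 15, 17, 17, 16, 16, 17, 18, 17, 17, 17, 18, 16, 17, 16, 16, 17, 17, 18, 18, 19, 17, 18, 23, 40, 61, 71, 83, 107, 139, 170, 187, 191, 192, 188, 182, 179, 182, 190, 195, 196, 195, 195, 195, 195, 195, 195, 195, 195, 195, 195, 195, 195, 195, 195, 195, 195, 194, 195, 194, 194, 193, 189, 182, 170, 146, 112, 88, 85, 99, 126, 144, 147, 147, 147]
```

Emit:
send_rows(rows="0 0 0 5 -12 0 -0.4; 0 0 0 11 -24.6 0 -0.4; 0 0 0 11 -24.6 10 -0.4; 0 0 0 11 -24.6 25 -0.4; 0 0 0 11 -24.6 45 -0.4; 0 0 0 11 -24.6 62 -0.4; 0 0 0 11 -24.6 67 -0.4; 0 0 0 11 -24.6 67 -0.4")

```text
time: 10.07
eef_pos: [0.5421, 0.2175, 0.1367]
tcp_rot: [0.799, 0.602, -0.0, -0.0]
contact_force: [0.7, 0.7, -2.8]
opening: 0.669
finger_force: 49.0
```

Run:
```python
from h import *
row([.542,.2167,.097],73.8)
p=shot('wrist','w5.png'); q=shot('scene')
c=q['color'][250:370,330:450,::-1]; cv2.imwrite('pics/c5.png',np.hstack([cv2.resize(c,(420,420),interpolation=cv2.INTER_CUBIC),p['color'][:,90:470,::-1]]))
```

```text
row [-0.1  0.   0.2] [-0.8  0.2 39.7] t 10.07 pos [0.5421 0.2175 0.1367] yaw 74.01 tilt 0.06 open 0.669 ff 49.0 F [ 0.7  0.7 -2.8]
```

View pics/c5.png

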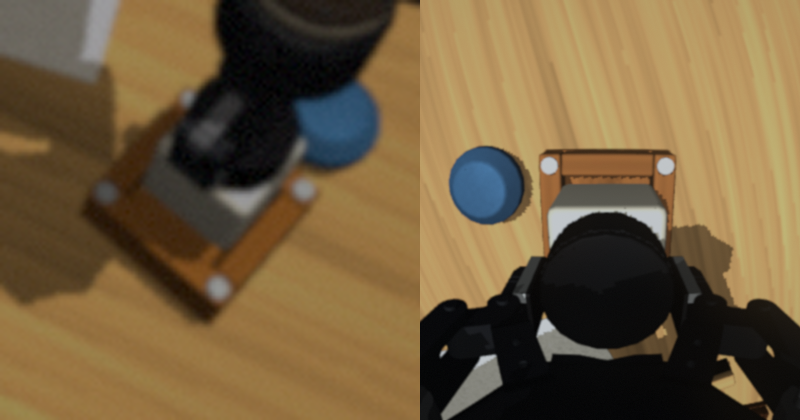

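The jar hangs just above the well, level and square with it (screws at (548,165) and (665,165), jar between). I'll apply -0.8 mm in x and lower slowly.

Emit:
send_rows(rows="0 0 0.2 -0.6 0.2 4 -0.4; 0 0 0.2 -0.6 0.2 8 -0.4; 0 0 0.2 -0.6 0.2 12 -0.4; 0 0 0.2 -0.6 0.2 16 -0.4; 0 0 0.2 -0.6 0.2 20 -0.4; 0 0 0.2 -0.6 0.2 24 -0.4; 0 0 0.2 -0.6 0.2 24 -0.4")

```text
time: 11.05
eef_pos: [0.5419, 0.217, 0.1128]
tcp_rot: [0.8, 0.601, -0.0, -0.0]
contact_force: [0.0, -0.3, -3.0]
opening: 0.666
finger_force: 49.0
```

Emit:
send_rows(rows="0 0 0 0 0 4 -0.4; 0 0 0 0 0 8 -0.4; 0 0 0 0 0 11 -0.4; 0 0 0 0 0 13 -0.4; 0 0 0 0 0 15 -0.4; 0 0 0 0 0 16 -0.4; 0 0 0 0 0 16 -0.4; 0 0 0 0 0 16 -0.4")

```text
time: 12.05
eef_pos: [0.5422, 0.2171, 0.0975]
tcp_rot: [0.8, 0.601, 0.0, 0.0]
contact_force: [0.2, -0.2, -2.8]
opening: 0.671
finger_force: 49.0
```

Emit:
send_rows(rows="0 0 0 0 0 0.6 -0.4; 0 0 0 0 0 1.2 -0.4; 0 0 0 0 0 1.6 -0.4; 0 0 0 0 0 1.6 -0.4")

```text
time: 12.55
eef_pos: [0.5427, 0.2171, 0.0972]
tcp_rot: [0.8, 0.601, 0.0, 0.0]
contact_force: [-2.9, -1.6, 5.0]
opening: 0.664
finger_force: 49.9
```

Seated, with the floor pushing back. Now I'll unscrew in stages.

Emit:
send_rows(rows="0 0 -3 0 0 0 -0.4; 0 0 -6 0 0 0 -0.4; 0 0 -9 0 0 0 -0.4; 0 0 -12 0 0 0 -0.4; 0 0 -15 0 0 -0.3 -0.4; 0 0 -18 0 0 -0.6 -0.4; 0 0 -21 0 0 -0.8 -0.4; 0 0 -21 0 0 -0.8 -0.4")

```text
time: 13.55
eef_pos: [0.5422, 0.2164, 0.0976]
tcp_rot: [0.677, 0.736, -0.001, -0.0]
contact_force: [-3.8, -4.0, 6.3]
opening: 0.667
finger_force: 49.9
```

Run:
```python
from h import *
row([.542,.217,.097],73.8); print(ctrl.get_state()['wrist_torque'])
p=shot('wrist','w6.png')
```

```text
row [-0.   0.1 20.9] [ 0.6 -0.2  0.6] t 13.55 pos [0.5422 0.2164 0.0976] yaw 94.71 tilt 0.08 open 0.667 ff 49.9 F [-3.8 -4.   6.3]
[-0.57223919  0.71816616 -0.38396103]
```

View pics/w6.png

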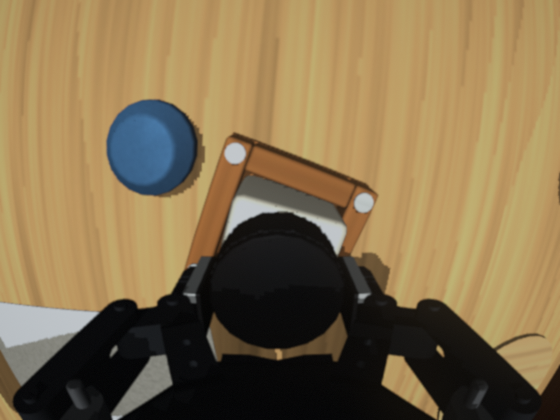

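The wrist view shows the jar down in the well, with the holder turned about 21° relative to the tool (screws (235,153) and (364,203)). The jar has turned only slightly within it, so the cap is turning on it. Continuing.

Emit:
send_rows(rows="0 0 -4 0 0 -0.2 -0.4; 0 0 -8 0 0 -0.5 -0.4; 0 0 -12 0 0 -0.7 -0.4; 0 0 -16 0 0 -0.9 -0.4; 0 0 -20 0 0 -1.2 -0.4; 0 0 -24 0 0 -1.4 -0.4; 0 0 -27 0 0 -1.6 -0.4; 0 0 -27 0 0 -1.6 -0.4")

```text
time: 14.6
eef_pos: [0.542, 0.2164, 0.0982]
tcp_rot: [0.487, 0.873, -0.001, -0.0]
contact_force: [-2.6, -3.6, 2.1]
opening: 0.666
finger_force: 49.6
```

Emit:
send_rows(rows="0 0 -4 0 0 -0.2 -0.4; 0 0 -8 0 0 -0.4 -0.4; 0 0 -12 0 0 -0.6 -0.4; 0 0 -15 0 0 -0.8 -0.4; 0 0 -18 0 0 -1 -0.4; 0 0 -21 0 0 -1.2 -0.4; 0 0 -21 0 0 -1.2 -0.4")

```text
time: 15.48
eef_pos: [0.5419, 0.2165, 0.0989]
tcp_rot: [0.32, 0.948, -0.001, -0.0]
contact_force: [-1.3, -3.3, -0.3]
opening: 0.671
finger_force: 49.4
```

Run:
```python
from h import *
row([.542,.217,.115],73.8); print(ctrl.get_state()['wrist_torque'])
p=shot('wrist','w7.png')
```

```text
row [-0.1  0.  68.9] [  0.3   0.4 -16.1] t 15.47 pos [0.5419 0.2165 0.0989] yaw 142.72 tilt 0.08 open 0.671 ff 49.4 F [-1.3 -3.3 -0.3]
[-0.61199516  0.35584203 -0.32988935]
```

View pics/w7.png

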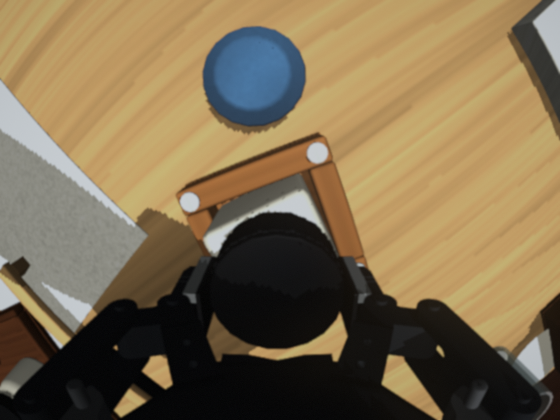

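The view shows the tool turned 69° (holder screws at (190,202) and (317,153), jar still in the well). The torque isn't clearly slack, so I'll test with a small lift and read the force.

Emit:
send_rows(rows="0 0 0 0 0 -1 -0.4; 0 0 0 0 0 -2 -0.4; 0 0 0 0 0 -2 -0.4")

```text
time: 15.9
eef_pos: [0.5425, 0.2176, 0.1017]
tcp_rot: [0.318, 0.948, 0.001, 0.0]
contact_force: [-1.8, -1.2, -0.3]
opening: 0.671
finger_force: 49.3
```

Run:
```python
from h import *
row([.542,.217,.115],142.7); print(ctrl.get_state()['wrist_torque'])
for t in('w5','w6','w7'):
    im=cv2.imread('pics/%s.png'%t).astype(int); print(t,im[200:235,276:281].mean((1,2)).round().astype(int).tolist())
p=shot('wrist','w8.png'); print('w8',p['color'][200:235,276:281].mean((1,2)).round().astype(int).tolist())
```

```text
row [0.1 0.  0.2] [  0.   -0.7 -13.3] t 15.9 pos [0.5425 0.2176 0.1017] yaw 142.87 tilt 0.08 open 0.671 ff 49.3 F [-1.8 -1.2 -0.3]
[-0.21045546  0.16081249  0.00713   ]
w5 [84, 84, 84, 85, 88, 99, 119, 142, 163, 181, 186, 164, 99, 36, 17, 17, 17, 17, 17, 17, 17, 16, 16, 16, 16, 16, 15, 15, 16, 19, 21, 18, 16, 16, 20]
w6 [86, 87, 89, 99, 114, 134, 154, 175, 189, 192, 178, 136, 77, 33, 18, 18, 19, 19, 18, 18, 17, 17, 17, 17, 17, 17, 16, 16, 17, 18, 22, 20, 17, 17, 20]
w7 [168, 185, 195, 200, 201, 202, 203, 203, 204, 203, 197, 167, 99, 37, 19, 19, 20, 19, 19, 19, 18, 18, 18, 18, 18, 18, 18, 17, 17, 20, 22, 20, 17, 17, 21]
w8 [194, 199, 201, 202, 203, 203, 203, 203, 202, 196, 181, 148, 89, 36, 20, 20, 20, 20, 20, 19, 19, 19, 19, 19, 18, 17, 18, 17, 18, 20, 22, 19, 17, 18, 22]
```

The torque dropped to zero and there is no jar weight on the tool, so the cap is free. Lifting straight up until the rim is about 104 mm above the jar's underside.

Emit:
send_rows(rows="0 0 0 0 0 -3 -0.4; 0 0 0 0 0 -7 -0.4; 0 0 0 0 0 -12 -0.4; 0 0 0 0 0 -18 -0.4; 0 0 0 0 0 -25 -0.4; 0 0 0 0 0 -32 -0.4; 0 0 0 0 0 -36 -0.4; 0 0 0 0 0 -36 -0.4")

```text
time: 16.95
eef_pos: [0.5425, 0.2171, 0.1379]
tcp_rot: [0.319, 0.948, 0.0, 0.0]
contact_force: [-0.3, -0.1, -0.7]
opening: 0.668
finger_force: 49.3
```

Emit:
send_rows(rows="0 0 0 0 0 0 -0.4; 0 0 0 0 0 0 -0.4")

```text
time: 17.2
eef_pos: [0.5419, 0.217, 0.1369]
tcp_rot: [0.319, 0.948, -0.0, -0.0]
contact_force: [-0.6, -0.4, -0.8]
opening: 0.664
finger_force: 49.3
```

Run:
```python
from h import *
row([.542,.217,.138],142.7)
p=shot('wrist'); q=shot('scene')
c=q['color'][240:360,330:450,::-1]; cv2.imwrite('pics/c9.png',np.hstack([cv2.resize(c,(420,420),interpolation=cv2.INTER_CUBIC),p['color'][:,90:470,::-1]]))
```

```text
row [-0.  -0.   0.1] [-0.   0.  -1.1] t 17.2 pos [0.5419 0.217  0.1369] yaw 142.82 tilt 0.05 open 0.664 ff 49.3 F [-0.6 -0.4 -0.8]
```

View pics/c9.png

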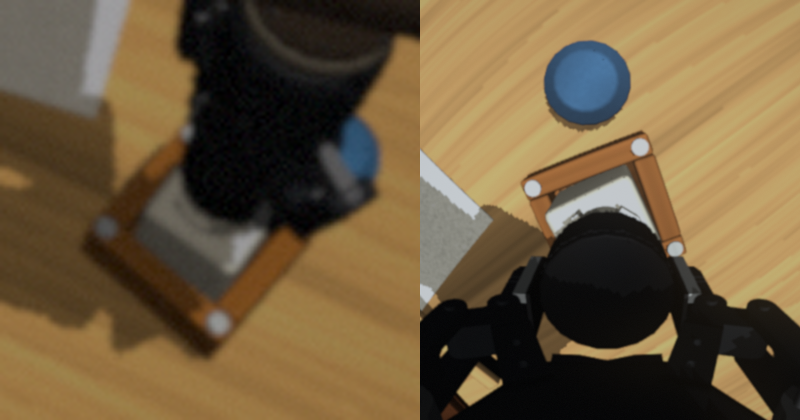

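The jar stands in the well with its neck and threads visible at about (610,212). The cap is held level above it, and the only load on the tool is the cap's own weight. Handing in.

```bash
python3 -c "
from plant import ctrl
print(ctrl.sign_off())"
```

```text
the job is handed in; nothing more can be done
None
```

I handed the job in at about 17 s of the 48 s limit (no verdict came back): the jar stands in the well, unscrewed, and the gripper holds its cap level about 15 mm above the rubber plug.

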